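# Point out the small ingot for the record photograph

### The arm

A 7-joint arm with a two-finger parallel gripper is mounted at the origin on the work surface. World frame = base frame: x ahead of the robot, y to its left, z up, the work surface at z = 0. Lengths are in m, angles in rad, forces in N, time in s.
With the tool pointing down it reaches from about 0.425 to 0.875 m from the base axis. Payload 9.9 kg.
Tool frame: the origin (TCP) lies at the very end of the fingers, on their centre line; the grasp point (between the pads) lies 19 mm behind it; z points along the fingers, y is the direction in which the jaws open and shut (so a half turn about z gives the same grasp; the last joint's range is limited). The gripper opens to 85 mm and grips with 20 to 120 N. Pads are 22 mm wide; open, the fingers measure 114 mm over their backs; the gripper's body (76 mm by 85 mm) begins 54 mm behind the grasp point. The pads swing forward as they close: fully open they stand 13 mm farther back than shut.
Start: joints at [-1.363, 0.576, 0.025, 1.437, -0.015, 1.129, -0.057], TCP at [0.194, 0.646, 0.231] pointing down, gripper open.
Joint ranges: [-2.76, 2.76], [-0.34, 2.15], [-1.52, 1.57], [0.19, 2.46], [-1.09, 4.23], [0.17, 1.99], [-2.82, 2.82]. Speed limits (rad/s): [2.22, 2.22, 3.01, 3.01, 3.14, 3.14, 3.14].

### API

Orientations are given as a rotation vector (axis times angle).
In Python, from cell import arm, grab_frame gives the robot as it stands. The module is installed in compiled form; this text tells all that it offers.
- The arm moves only by the shell command python3 -m creep 'ROWS'. ROWS is JSON, a list of rows, each an object with "travel": the shift along the tool's x, y, z in m, a list of three; "turn": the turn, a rotation vector about the tool's x, y, z in degrees, a list of three; "jaw": the opening in per cent of the stroke, from 0 (shut) to 100 (fully open). In form: [{"travel": [tx, ty, tz], "turn": [ax, ay, az], "jaw": jaw}, ...]. A call has 1 to 12 rows; each row shifts and turns the pose as measured when the row begins, along the tool's axes as they then stand; what a row does not reach is not made up. A row lasts 1/10 s, in which the tool goes at most 50 mm and 8.59 degrees, less where a joint would pass 70% of its speed; a pose out of reach is approached as far as the arm can. A call is refused whole if a number of a shift passes 0.05 or a number of a turn 8.59, either way. A call with a gripper value outside its range is refused whole. The fingers move at their own pace and stop on an object; the grip force is fixed at half the most. Time passes only in rows, so rows that do not move let the fingers close. It gives the time, the measured TCP pose, the force and the opening at its end, in the units of the state.
- arm.observe(): the state, without advancing time (a new reading comes with each control period).
- grab_frame(name): name is "side" or "top"; returns a dict with "color" (384x512x3 uint8, red, green, blue), "fx", "fy", "cx", "cy" (pixels), "distortion" ([k1, k2, p1, p2, k3] as OpenCV has them; the pictures are not rectified), "world_to_cam" (4x4, takes a point from world to camera coordinates). Camera axes: x right, y down, z forward; pixel columns grow to the right and rows downward; lengths in m; the calibration is good to about 2 mm. A picture is of the moment at which its call begins. There is no depth.
- arm.finish_job(): hands the job in, once; it reports no verdict.
The state is a dict: "clock": time; "joint_pos": joint angles; "qd": joint speeds; "effort": joint torques, N m; "position": TCP position; "eef_rot": TCP orientation; "contact_force": force on the tool from outside, world axes, zero at the start; "torque": the same for the moment, N m; "gripper_width": opening from 0.0 (shut) to 1.0 (fully open).
Only numpy, scipy, OpenCV 4.12 (cv2) and the standard library are available. Lean on these libraries where they do the work, as an engineer would, in place of code of your own. Each camera call takes 0.05 s, during which the arm holds its last target.

### The job

Take the record photograph of the small ingot: press the round button on the camera's remote release all the way down and let it spring back, which starts the self-timer, then point at the small boat-shaped ingot in the tray in front of the robot, with the fingertips just above its middle, about 2 cm clear of it, and hold there for three seconds, still pointing when you finish. Do not touch the ingots or the tray, do not lift the remote or push it away, and leave everything else on the table where it lies.

Things in the scene. Friction and masses are not known exactly. Their poses are not given: they have to be found in the camera images.
- small_boat_top (a point): the point to point at: over the middle of the small boat-shaped ingot, at the height of its two raised ends (its highest parts), 36 mm above its underside; z up. The silver dome straight below this point is 8 mm lower
- small_boat: silver ingot shaped like a boat, 66 mm long (its own y axis), 42 mm wide, 36 mm high at its two raised ends; the dished middle between them is lower, with a low dome; the only small boat in the tray, in any one of the tray's six places; 0.35 kg, loose. Origin at the centre of its underside, z up
- large_boat_a: silver ingot shaped like a boat, 108 mm long (its own y axis), 64 mm wide, 56 mm high at its two raised ends; the dished middle between them is lower, with a low dome; one of three alike in the tray; 1.1 kg, loose. Origin at the centre of its underside, z up
- large_boat_b: silver ingot shaped like a boat, 108 mm long (its own y axis), 64 mm wide, 56 mm high at its two raised ends; the dished middle between them is lower, with a low dome; one of three alike in the tray; 1.1 kg, loose. Origin at the centre of its underside, z up
- large_boat_c: silver ingot shaped like a boat, 108 mm long (its own y axis), 64 mm wide, 56 mm high at its two raised ends; the dished middle between them is lower, with a low dome; one of three alike in the tray; 1.1 kg, loose. Origin at the centre of its underside, z up
- drum_ingot: drum-shaped round silver ingot standing in the tray, 58 mm across, 46 mm high, loose. Origin at the centre of its underside
- loaf_ingot: loaf-shaped (rounded block) silver ingot lying in the tray, 50 x 82 mm, 34 mm high, loose. Origin at the centre of its underside
- tray: open dark wooden tray, 234 mm (its x) by 414 mm (its y) outside, walls 42 mm high, 12 mm thick, floor 10 mm thick; it does not move when touched. It holds six silver ingots in two rows of three, 100 mm apart along its x and 125 mm along its y, which piece is in which place varies. (The stacked trays at the back right are fixed stock and hold only drums.) Origin at the centre of its underside
- button_top (a point): centre of the top of the big round button of the remote release, 35 mm above the table at rest; button 32 mm across, standing 9 mm proud of the remote
- timer_button (a joint): travel of the button in m: 0 at rest, 0.005 fully down; spring, fully down takes about 4 N straight down, and it comes up again by itself
- remote: the camera's remote release: flat black box 112 mm (its x) x 64 mm x 26 mm high lying loose on the table to the robot's right of the tray, about 0.28 kg, rubber foot, the round button in the middle of its top. Origin at the centre of its underside
- scale_boat: silver ingot shaped like a boat, 66 mm long (its own y axis), 42 mm wide, 36 mm high at its two raised ends; the dished middle between them is lower, with a low dome; a second small boat, not in the tray: it lies on the bench scale to the left of the tray; not the one to point at; loose. Origin at the centre of its underside, z up
- loose_drum: drum-shaped silver ingot like the one in the tray, 58 mm across, 46 mm high, standing loose on the table near the robot, to its right. Origin at the centre of its underside
- loupe: round black and clear magnifier, 42 mm across, 36 mm high, standing loose on the table beyond the remote. Origin at the centre of its underside
- dust_brush: dusting brush lying loose on the table right of the remote, along x. Origin on its underside
Mind the look-alikes: they are no part of the job. Several things look just like the remote: the one meant starts nearest to the robot's base. What is shaped like the small_boat but green is not meant.

How it is judged:
By the outcome, as a careful person would: the job done as asked, in the order asked, and still so for the second after the job is handed in, with the robot touching nothing.
It also fails if it takes over 40 s, if anything falls off the work surface, if the arm or the gripper's body presses on something with over 40 N, if the wrist force passes 120 N, or if a joint passes its speed limit or range.

## Working session

There is one attempt and no reset: what is moved stays moved. The work goes in short steps, Python scripts to look and compute and a shell command to move; the robot and the scene stay as the last step left them, time stands still between calls to the robot, and variables do not carry over. Pictures are saved under pics/ and viewed, and the job is handed in when it is done.

```bash
mkdir -p pics
python3 - <<'E'
from cell import arm, grab_frame
import cv2,json
s=arm.observe()
print({k:s[k] for k in ('clock','position','eef_rot','contact_force','gripper_width')})
import pickle
for n in('side','top'):
    f=grab_frame(n); pickle.dump(f,open(f'{n}.pkl','wb'))
    cv2.imwrite(f'pics/{n}0.png',f['color'][:,:,::-1])
    print(n,f['fx'],f['distortion'],f['world_to_cam'])
E
```

```text
{'clock': 0.0, 'position': array([0.19403316, 0.64602349, 0.23044866]), 'eef_rot': array([-4.56634223e-01, -3.10805514e+00,  2.62180035e-03]), 'contact_force': array([-0.37504391,  0.22888375, -0.2776052 ]), 'gripper_width': 0.9991188715584286}
side 429.640937861336 [-0.0419042  0.         0.         0.         0.       ] [[-0.78448826 -0.61991337 -0.01689952  0.46929933]
 [-0.461286    0.6015284  -0.65221071  0.29840136]
 [ 0.41447968 -0.50385613 -0.75784932  1.27002723]
 [ 0.          0.          0.          1.        ]]
top 434.8598844345743 [0.02683937 0.         0.         0.         0.        ] [[-0.01726871 -0.99982139 -0.00767992  0.01028879]
 [-0.98728768  0.01826503 -0.15789056  0.58447601]
 [ 0.15800263  0.00485572 -0.98742675  1.343761  ]
 [ 0.          0.          0.          1.        ]]
```

View pics/top0.png

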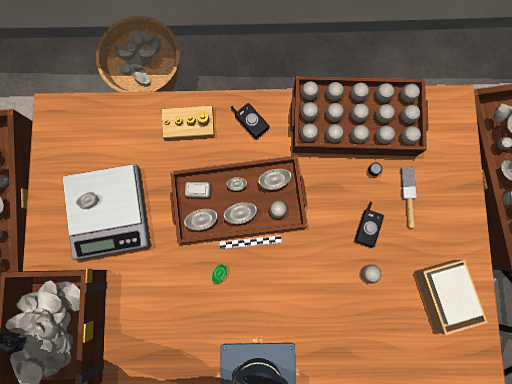

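View pics/side0.png

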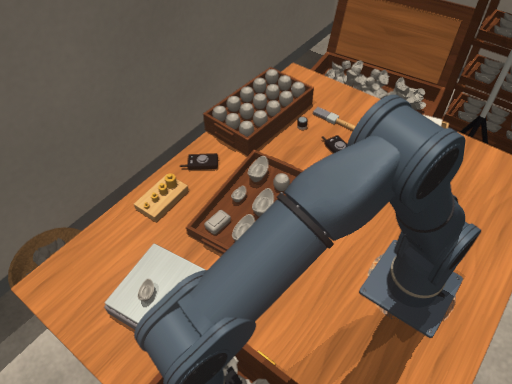

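The top view shows the tray with six pieces: a loaf at (197,189), a small boat at (236,184), large boats at (275,180), (201,219) and (240,213), and a drum at (278,210). There are two remotes, at (252,120) and (370,225). The green boat is at (219,273) and the scale boat at (88,200). In the side view the arm hides part of the table.

Candidates:
- **Remote:** (370,225) is nearer the base at about (258,370) than (252,120), so it should be the one meant.
- **Small boat:** (236,184) is the only small silver one in the tray.

I'll measure these and confirm them in a crop.

```bash
cat > h.py <<'E'
import numpy as np,cv2,pickle
def ray(f,uv,z):
    K=np.array([[f['fx'],0,f['cx']],[0,f['fy'],f['cy']],[0,0,1]])
    p=cv2.undistortPoints(np.array([[uv]],float),K,np.array(f['distortion']))[0,0]
    T=f['world_to_cam'];R=T[:3,:3];c=-R.T@T[:3,3];d=R.T@np.array([p[0],p[1],1])
    return c+d*(z-c[2])/d[2]
def proj(f,P):
    K=np.array([[f['fx'],0,f['cx']],[0,f['fy'],f['cy']],[0,0,1]]);T=f['world_to_cam']
    return cv2.projectPoints(np.array([P],float),cv2.Rodrigues(T[:3,:3])[0],T[:3,3],K,np.array(f['distortion']))[0][0,0]
def load(n): return pickle.load(open(n+'.pkl','rb'))
E
python3 - <<'E'
from h import *
f=load('top');s=load('side')
im=f['color'][:,:,::-1]
a=cv2.resize(im[160:250,160:310],None,fx=5,fy=5,interpolation=cv2.INTER_CUBIC)[:, :750]
b=cv2.resize(im[190:260,335:405],None,fx=6,fy=6,interpolation=cv2.INTER_CUBIC)
cv2.imwrite('pics/ctray.png',a);cv2.imwrite('pics/crem.png',b)
c=cv2.resize(s['color'][140:260,180:310,::-1],None,fx=5,fy=5,interpolation=cv2.INTER_CUBIC)[:600]
cv2.imwrite('pics/cside.png',c)
print('tcp proj',proj(f,[.194,.646,.23]),proj(s,[.194,.646,.23]),'base',proj(f,[0,0,0]))
for n,uv,z in [('button',(370,227),.035),('remote2',(252,120),.035),('boat',(236,184),.046),('drum loose',(371,273),.046),('loupe',(375,169),.036)]: print(n,ray(f,uv,z).round(4), np.hypot(*ray(f,uv,z)[:2]))
E
```

```text
tcp proj [  8.64147284 332.64739373] [209.27352455 408.94585706] base [256.85596959 381.94713743]
button [ 0.4667 -0.3673  0.035 ] 0.5939453409201528
remote2 [8.272e-01 7.000e-04 3.500e-02] 0.8271866368794079
boat [0.6112 0.0556 0.046 ] 0.6136756216990409
drum loose [ 0.324  -0.3588  0.046 ] 0.4834301170059064
loupe [ 0.6538 -0.3943  0.036 ] 0.7634877796787864
```

```bash
sleep 1
```

```text
(no output)
```

View pics/ctray.png

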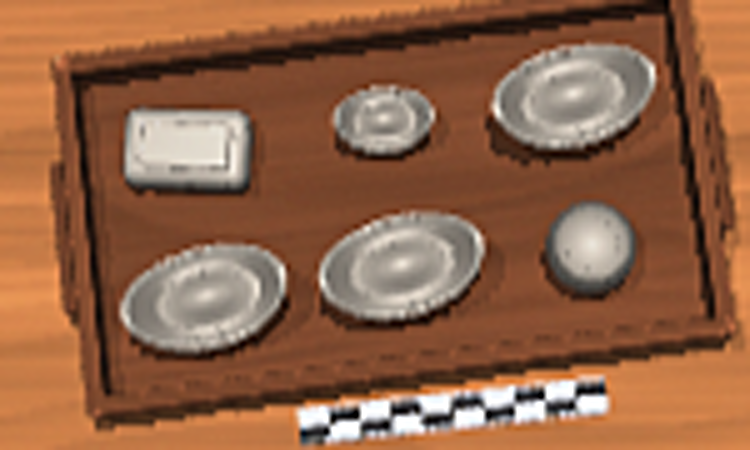

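View pics/crem.png

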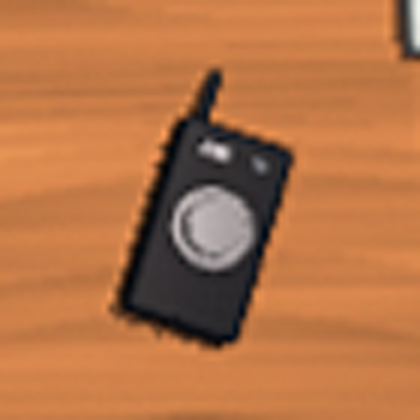

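View pics/cside.png

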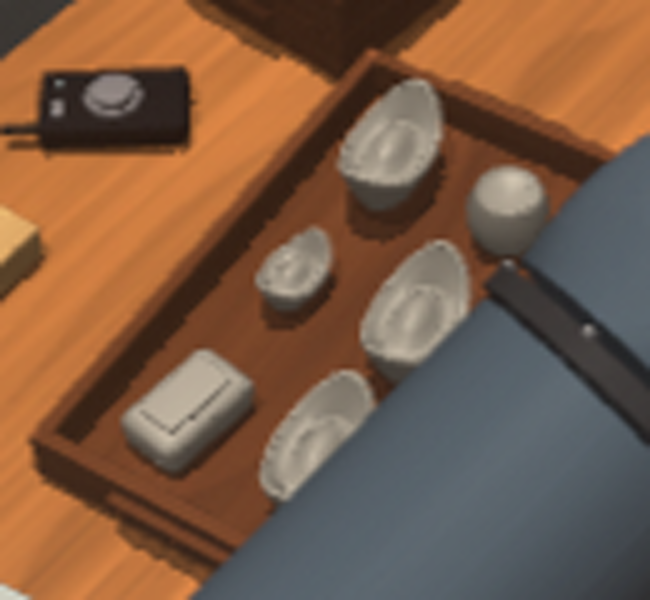

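The crops confirm both targets. The small silver boat is in the middle of the far row, with its dome at about (236.4,183.7) in the top view and (238.7,194) in the side view. The near remote has its button at about (370,227.6). Next I'll refine the centres with masks and check them across the two views.

Run:
```python
from h import *
f=load('top');s=load('side')
def blob(f,box,smax=60,vmin=95):
    x0,y0,x1,y1=box
    c=cv2.resize(f['color'][y0:y1,x0:x1],None,fx=4,fy=4,interpolation=cv2.INTER_CUBIC)
    h=cv2.cvtColor(c,cv2.COLOR_RGB2HSV)
    m=((h[...,1]<smax)&(h[...,2]>vmin)).astype(np.uint8)
    cs,_=cv2.findContours(m,cv2.RETR_EXTERNAL,cv2.CHAIN_APPROX_NONE)
    k=max(cs,key=cv2.contourArea);e=cv2.fitEllipse(k)
    t=lambda p:((np.array(p)+.5)/4-.5+[x0,y0])
    return t(e[0]),np.array(e[1])/4,e[2],[t(p) for p in k[:,0]]
b=blob(f,(355,215,385,240)); print('button px',b[:3],ray(f,b[0],.035))
t=blob(f,(222,172,252,195)); print('boat top px',t[:3],ray(f,t[0],.038),ray(f,t[0],.042))
d=blob(s,(228,182,250,206)); print('boat side px',d[:3],ray(s,d[0],.038))
print('dome',ray(f,(236.4,183.7),.038),ray(s,(238.7,194),.038))
# end points of boat: extreme along long axis
P=np.array([ray(f,p,.046) for p in t[3]])[:,:2];c=P.mean(0);w=np.linalg.svd(P-c)[2][0] if len(P)<2000 else 0
pr=(P-c)@w;a,bb=P[pr.argmax()],P[pr.argmin()];print('ends',a,bb,np.linalg.norm(a-bb),(a+bb)/2)
# stated sizes: button diameter
B=np.array([ray(f,p,.035) for p in b[3]])[:,:2];print('button size',np.ptp(B,axis=0))
# tray corners
for uv in [(171.5,172.5),(298,158),(306,228),(179,243)]: print(ray(f,uv,.042).round(3))
from scipy.spatial.transform import Rotation as Ro
from cell import arm
o=arm.observe(); print(Ro.from_rotvec(o['eef_rot']).as_matrix().round(3),o['position'])
```

```text
button px (array([369.94846916, 227.47602654]), array([13.23498058, 13.92687416]), 136.49081420898438) [ 0.46523735 -0.36706639  0.035     ]
boat top px (array([236.30377388, 183.59846306]), array([12.63002396, 19.51428032]), 85.71971130371094) [0.61388732 0.05493386 0.038     ] [0.61316628 0.05475475 0.042     ]
boat side px (array([238.83274841, 193.21653461]), array([10.49167824, 15.90070534]), 47.839725494384766) [0.61252845 0.05778553 0.038     ]
dome [0.61354871 0.05462697 0.038     ] [0.61067829 0.06073844 0.038     ]
ends [0.61049236 0.08565561] [0.61747775 0.02298211] 0.06306158091944801 [0.61398505 0.05431886]
button size [0.04363193 0.04330442]
[0.653 0.264 0.042]
[ 0.694 -0.146  0.042]
[ 0.466 -0.164  0.042]
[0.427 0.237 0.042]
[[-0.958  0.288 -0.   ]
 [ 0.288  0.958 -0.001]
 [-0.    -0.001 -1.   ]] [0.19404355 0.64609923 0.2305387 ]
```

The views agree within 2–3 mm: boat length 63 mm against 66 given, boat at (0.613, 0.056), button at (0.466, -0.367). The 43 mm blob on the button includes its collar. I'll close the jaw and go round at height.

```bash
python3 -m creep '[{"travel":[-0.038,-0.023,0],"turn":[0,0,0],"jaw":0},{"travel":[-0.038,-0.023,0],"turn":[0,0,0],"jaw":0},{"travel":[-0.038,-0.023,0],"turn":[0,0,0],"jaw":0},{"travel":[-0.038,-0.023,0],"turn":[0,0,0],"jaw":0},{"travel":[-0.038,-0.023,0],"turn":[0,0,0],"jaw":0},{"travel":[-0.038,-0.023,0],"turn":[0,0,0],"jaw":0},{"travel":[-0.038,-0.023,0],"turn":[0,0,0],"jaw":0},{"travel":[-0.038,-0.023,0],"turn":[0,0,0],"jaw":0},{"travel":[-0.038,-0.023,0],"turn":[0,0,0],"jaw":0},{"travel":[-0.038,-0.023,0],"turn":[0,0,0],"jaw":0},{"travel":[-0.038,-0.023,0],"turn":[0,0,0],"jaw":0},{"travel":[-0.038,-0.023,0],"turn":[0,0,0],"jaw":0}]'
```

```text
clock: 1.3
position: [0.5576, 0.2423, 0.2246]
eef_rot: [-0.432, -3.104, 0.009]
contact_force: [0.2, -0.1, -0.5]
gripper_width: -0.002
```

```bash
python3 -m creep '[{"travel":[-0.006,-0.046,0],"turn":[0,0,0],"jaw":0},{"travel":[-0.006,-0.046,0],"turn":[0,0,0],"jaw":0},{"travel":[-0.006,-0.046,0],"turn":[0,0,0],"jaw":0},{"travel":[-0.006,-0.046,0],"turn":[0,0,0],"jaw":0},{"travel":[-0.006,-0.046,0],"turn":[0,0,0],"jaw":0},{"travel":[-0.006,-0.046,0],"turn":[0,0,0],"jaw":0},{"travel":[-0.006,-0.046,0],"turn":[0,0,0],"jaw":0},{"travel":[-0.006,-0.046,0],"turn":[0,0,0],"jaw":0},{"travel":[-0.006,-0.046,0],"turn":[0,0,0],"jaw":0},{"travel":[-0.006,-0.046,0],"turn":[0,0,0],"jaw":0},{"travel":[-0.006,-0.046,0],"turn":[0,0,0],"jaw":0},{"travel":[0,0,0],"turn":[0,0,0],"jaw":0}]'
cat > go.py <<'E'
import sys
from h import *
from cell import arm
from scipy.spatial.transform import Rotation as Ro
o=arm.observe();R=Ro.from_rotvec(o['eef_rot']).as_matrix()
T=np.array(list(map(float,sys.argv[1:4])))
# turn that brings tool z straight down
z=R.T@np.array([0,0,-1.]);ax=np.cross([0,0,1],z)
print('pos',o['position'].round(4),'delta tool',(R.T@(T-o['position'])).round(4),'tilt turn deg',np.degrees(ax).round(2),'F',o['contact_force'].round(2),'q',o['joint_pos'].round(2),'t',o['clock'])
E
python3 go.py .466 -.367 .06
python3 - <<'E'
from h import *
from cell import grab_frame
for n in('side','top'):
    f=grab_frame(n); pickle.dump(f,open(n+'1.pkl','wb')); cv2.imwrite(f'pics/{n}1.png',f['color'][:,:,::-1])
E
```

```text
clock: 2.5
position: [0.477, -0.2891, 0.2245]
eef_rot: [-0.446, -3.099, 0.017]
contact_force: [-0.2, 0.6, -0.6]
gripper_width: 0.003
pos [ 0.477  -0.2891  0.2245] delta tool [-0.0129 -0.0758  0.1653] tilt turn deg [-0.69 -0.53  0.  ] F [-0.2   0.64 -0.64] q [ 0.33  0.42  0.18  1.76 -0.07  0.98  1.82] t 2.5
```

View pics/side1.png

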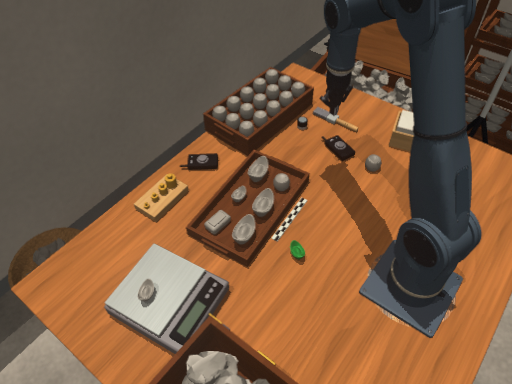

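View pics/top1.png

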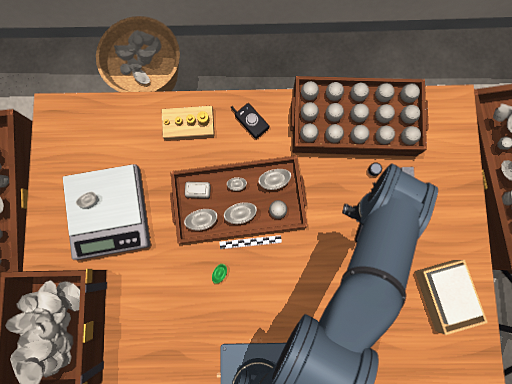

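The side view now shows the near remote, with its button at about (340,143). The gripper in the top view is near (352,211), as expected. I'll cross-check the button and the unobstructed boat in the side view.

Run:
```python
from h import *
s=load('side1')
c=cv2.resize(s['color'][125:170,315:365,::-1],None,fx=12,fy=12,interpolation=cv2.INTER_CUBIC)
p=proj(s,[.466,-.367,.035]);q=(p-[315,125]+.5)*12
print(p,q)
cv2.imwrite('pics/remside.png',c)
```

```text
[340.2247272  143.30786603] [308.69672641 225.69439242]
```

View pics/remside.png

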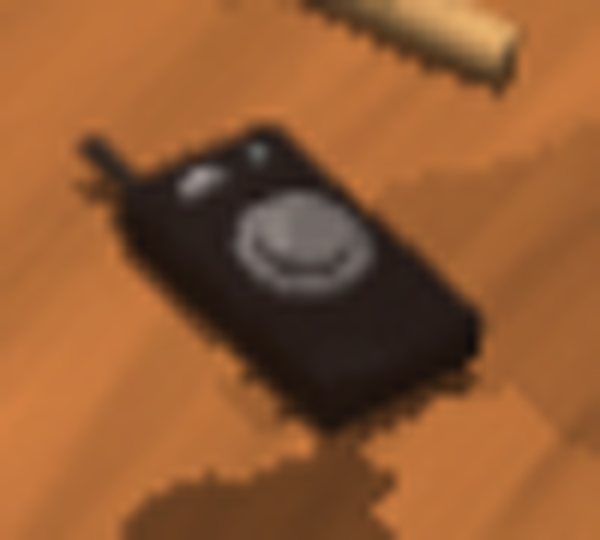

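The button centre in the side crop is (305,228). My estimate projects to (309,226), about 1 mm off, so I'll go over it and part-way down.

```bash
python3 -m creep '[{"travel":[-0.006,-0.038,0],"turn":[-0.7,-0.5,0],"jaw":0},{"travel":[-0.006,-0.038,0],"turn":[0,0,0],"jaw":0},{"travel":[0,0,0],"turn":[0,0,0],"jaw":0},{"travel":[0,0,0.04],"turn":[0,0,0],"jaw":0},{"travel":[0,0,0.04],"turn":[0,0,0],"jaw":0},{"travel":[0,0,0.04],"turn":[0,0,0],"jaw":0},{"travel":[0,0,0],"turn":[0,0,0],"jaw":0}]'
python3 go.py .466 -.367 .045
```

```text
clock: 3.3
position: [0.4782, -0.3459, 0.1011]
eef_rot: [0.408, 3.111, 0.018]
contact_force: [0.8, -0.0, 0.4]
gripper_width: 0.001
pos [ 0.4782 -0.3459  0.1011] delta tool [ 0.0064 -0.0242  0.0558] tilt turn deg [ 0.68  0.12 -0.  ] F [ 0.78 -0.01  0.37] q [ 0.47  0.6   0.14  1.82 -0.13  0.73  1.99] t 3.3
```

```bash
python3 -m creep '[{"travel":[0.006,-0.024,0],"turn":[0.6,0,0],"jaw":0},{"travel":[0,0,0],"turn":[0,0,0],"jaw":0},{"travel":[0,0,0],"turn":[0,0,0],"jaw":0}]'
python3 go.py .466 -.367 .045
```

```text
clock: 3.6
position: [0.4695, -0.3631, 0.1037]
eef_rot: [0.398, 3.113, 0.005]
contact_force: [0.2, 0.3, -0.2]
gripper_width: -0.0
pos [ 0.4695 -0.3631  0.1037] delta tool [ 0.0026 -0.0049  0.0586] tilt turn deg [ 0.22  0.15 -0.  ] F [ 0.23  0.28 -0.2 ] q [ 0.49  0.6   0.14  1.81 -0.12  0.74  2.02] t 3.6
```

```bash
python3 -m creep '[{"travel":[0.003,-0.006,0],"turn":[0,0,0],"jaw":0},{"travel":[0,0,0.025],"turn":[0,0,0],"jaw":0},{"travel":[0,0,0.025],"turn":[0,0,0],"jaw":0},{"travel":[0,0,0],"turn":[0,0,0],"jaw":0},{"travel":[0,0,0],"turn":[0,0,0],"jaw":0}]'
python3 go.py .466 -.367 .045
python3 - <<'E'
from h import *
from cell import grab_frame
f=grab_frame('side')
cv2.imwrite('pics/over.png',cv2.resize(f['color'][100:170,305:375,::-1],None,fx=8,fy=8,interpolation=cv2.INTER_CUBIC))
E
```

```text
clock: 4.1
position: [0.4695, -0.3678, 0.0593]
eef_rot: [0.391, 3.105, 0.001]
contact_force: [-0.6, -0.1, -0.6]
gripper_width: 0.001
pos [ 0.4695 -0.3678  0.0593] delta tool [ 0.0038 -0.0002  0.0142] tilt turn deg [ 0.13  0.67 -0.  ] F [-0.65 -0.07 -0.62] q [ 0.51  0.66  0.12  1.85 -0.14  0.63  2.04] t 4.1
```

View pics/over.png

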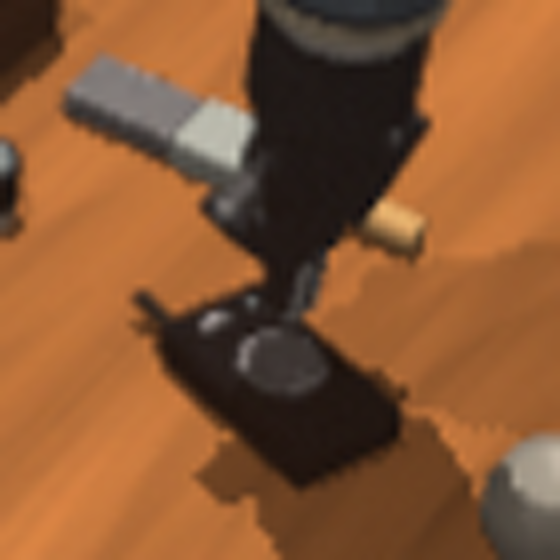

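The closed fingertips are above the button at crop (290,315), with the button at (283,360) below them. I'll shift 3.5 mm and descend in small steps, watching the force.

```bash
python3 -m creep '[{"travel":[0.004,0,0],"turn":[0,0.6,0],"jaw":0},{"travel":[0,0,0.01],"turn":[0,0,0],"jaw":0},{"travel":[0,0,0.006],"turn":[0,0,0],"jaw":0},{"travel":[0,0,0],"turn":[0,0,0],"jaw":0},{"travel":[0,0,0],"turn":[0,0,0],"jaw":0}]'
python3 go.py .466 -.367 .03
```

```text
clock: 4.65
position: [0.4666, -0.3674, 0.0451]
eef_rot: [0.392, 3.113, 0.001]
contact_force: [0.3, -0.2, -1.1]
gripper_width: 0.002
pos [ 0.4666 -0.3674  0.0451] delta tool [0.0008 0.0002 0.0151] tilt turn deg [ 0.05  0.25 -0.  ] F [ 0.28 -0.21 -1.11] q [ 0.51  0.68  0.12  1.86 -0.14  0.61  2.04] t 4.65
```

```bash
python3 -m creep '[{"travel":[0,0,0.006],"turn":[0,0,0],"jaw":0},{"travel":[0,0,0.005],"turn":[0,0,0],"jaw":0},{"travel":[0,0,0.002],"turn":[0,0,0],"jaw":0},{"travel":[0,0,0],"turn":[0,0,0],"jaw":0}]'
python3 go.py .466 -.367 .03
```

```text
clock: 5.05
position: [0.467, -0.3677, 0.0313]
eef_rot: [0.392, 3.112, 0.0]
contact_force: [0.4, 0.5, 2.9]
gripper_width: 0.001
pos [ 0.467  -0.3677  0.0313] delta tool [0.0011 0.0005 0.0013] tilt turn deg [ 0.04  0.29 -0.  ] F [0.38 0.5  2.93] q [ 0.52  0.7   0.11  1.87 -0.14  0.58  2.04] t 5.05
```

```bash
python3 -m creep '[{"travel":[0,0,0.001],"turn":[0,0,0],"jaw":0},{"travel":[0,0,0.001],"turn":[0,0,0],"jaw":0}]'; python3 go.py .466 -.367 .03
```

```text
clock: 5.25
position: [0.467, -0.3678, 0.0299]
eef_rot: [0.392, 3.112, 0.0]
contact_force: [-3.3, 3.1, 16.4]
gripper_width: -0.002
pos [ 0.467  -0.3678  0.0299] delta tool [ 0.0012  0.0005 -0.0001] tilt turn deg [ 0.04  0.3  -0.  ] F [-3.26  3.12 16.36] q [ 0.52  0.7   0.11  1.87 -0.14  0.58  2.04] t 5.25
```

The button bottomed out: 16 N at z = 0.030, which is 5 mm of travel. Now I'll go straight up.

```bash
python3 -m creep '[{"travel":[0,0,-0.006],"turn":[0,0,0],"jaw":0},{"travel":[0,0,-0.01],"turn":[0,0,0],"jaw":0},{"travel":[0,0,-0.04],"turn":[0,0,0],"jaw":0},{"travel":[0,0,-0.045],"turn":[0,0,0],"jaw":0},{"travel":[0,0,-0.045],"turn":[0,0,0],"jaw":0},{"travel":[0,0,0],"turn":[0,0,0],"jaw":0}]'; python3 go.py .613 .056 .17
python3 - <<'E'
from h import *
from cell import grab_frame
f=grab_frame('side')
cv2.imwrite('pics/after.png',cv2.resize(f['color'][125:170,315:365,::-1],None,fx=12,fy=12,interpolation=cv2.INTER_CUBIC))
E
```

```text
clock: 5.85
position: [0.4655, -0.3675, 0.1822]
eef_rot: [0.393, 3.114, 0.001]
contact_force: [0.1, -1.1, 0.1]
gripper_width: -0.003
pos [ 0.4655 -0.3675  0.1822] delta tool [-0.0376  0.4469  0.0129] tilt turn deg [ 0.07  0.18 -0.  ] F [ 0.07 -1.09  0.05] q [ 0.48  0.5   0.16  1.73 -0.1   0.91  2.01] t 5.85
```

View pics/after.png

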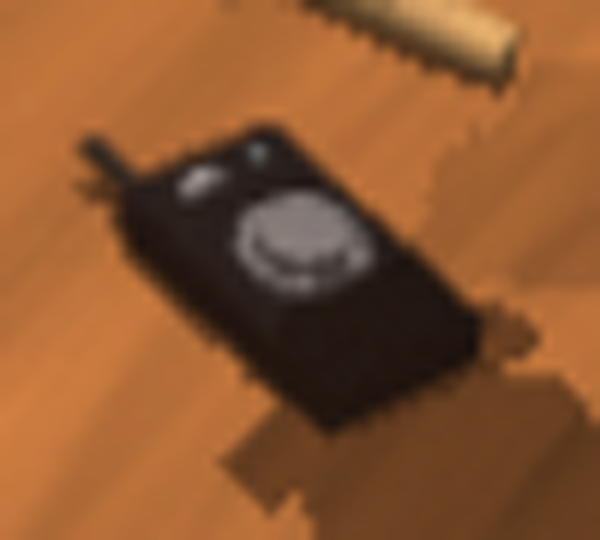

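The remote is in the same place, with the button up again at crop (303,230). I'll move to the boat at height.

```bash
python3 -m creep '[{"travel":[-0.004,0.044,0],"turn":[0,0,0],"jaw":0},{"travel":[-0.004,0.044,0],"turn":[0,0,0],"jaw":0},{"travel":[-0.004,0.044,0],"turn":[0,0,0],"jaw":0},{"travel":[-0.004,0.044,0],"turn":[0,0,0],"jaw":0},{"travel":[-0.004,0.044,0],"turn":[0,0,0],"jaw":0},{"travel":[-0.004,0.044,0],"turn":[0,0,0],"jaw":0},{"travel":[-0.004,0.044,0],"turn":[0,0,0],"jaw":0},{"travel":[-0.004,0.044,0],"turn":[0,0,0],"jaw":0},{"travel":[-0.004,0.044,0],"turn":[0,0,0],"jaw":0},{"travel":[-0.004,0.044,0],"turn":[0,0,0],"jaw":0},{"travel":[0,0,0],"turn":[0,0,0],"jaw":0}]'; python3 go.py .613 .056 .11
```

```text
clock: 7.0
position: [0.6122, 0.065, 0.1707]
eef_rot: [-0.4, -3.103, -0.001]
contact_force: [-0.3, -0.2, 0.3]
gripper_width: 0.002
pos [0.6122 0.065  0.1707] delta tool [-0.0039 -0.0085  0.0607] tilt turn deg [-0.05 -0.75  0.  ] F [-0.32 -0.23  0.33] q [-0.27  0.55  0.15  1.67 -0.1   0.93  1.23] t 7.0
```

```bash
python3 -m creep '[{"travel":[-0.003,-0.009,0],"turn":[0,-0.6,0],"jaw":0},{"travel":[0,0,0.03],"turn":[0,0,0],"jaw":0},{"travel":[0,0,0.03],"turn":[0,0,0],"jaw":0},{"travel":[0,0,0],"turn":[0,0,0],"jaw":0},{"travel":[0,0,0],"turn":[0,0,0],"jaw":0}]'; python3 go.py .613 .056 .067
python3 - <<'E'
from h import *
from cell import grab_frame
f=grab_frame('side')
print(proj(f,[.613,.056,.046]),proj(f,[.613,.056,.038]))
cv2.imwrite('pics/pt1.png',cv2.resize(f['color'][140:260,180:310,::-1],None,fx=5,fy=5,interpolation=cv2.INTER_CUBIC))
E
```

```text
clock: 7.5
position: [0.6106, 0.05, 0.1076]
eef_rot: [-0.403, -3.112, 0.007]
contact_force: [0.4, -0.1, 1.0]
gripper_width: -0.002
pos [0.6106 0.05   0.1076] delta tool [-0.0009  0.0066  0.0405] tilt turn deg [-0.27 -0.17  0.  ] F [ 0.41 -0.06  0.98] q [-0.25  0.62  0.14  1.75 -0.11  0.78  1.26] t 7.5
[238.96208798 191.32825351] [239.0589469  192.83268813]
```

View pics/pt1.png

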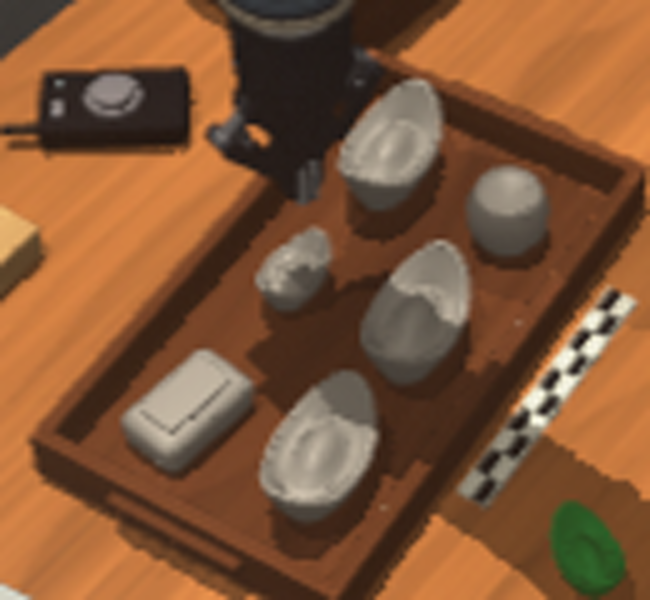

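The fingertips are above the small boat: tip at crop (303,195), boat at (295,270), with clear space around. I'll centre and lower to about 2 cm.

```bash
python3 -m creep '[{"travel":[0,0.007,0],"turn":[0,0,0],"jaw":0},{"travel":[0,0,0.02],"turn":[0,0,0],"jaw":0},{"travel":[0,0,0.012],"turn":[0,0,0],"jaw":0},{"travel":[0,0,0],"turn":[0,0,0],"jaw":0},{"travel":[0,0,0],"turn":[0,0,0],"jaw":0}]'; python3 go.py .613 .056 .066
```

```text
clock: 8.05
position: [0.6157, 0.057, 0.0804]
eef_rot: [0.406, 3.111, -0.003]
contact_force: [-0.1, 0.1, 0.3]
gripper_width: -0.003
pos [0.6157 0.057  0.0804] delta tool [ 0.0024 -0.0017  0.0144] tilt turn deg [-0.07  0.26  0.  ] F [-0.06  0.06  0.33] q [-0.25  0.66  0.13  1.77 -0.11  0.72  1.25] t 8.05
```

```bash
python3 -m creep '[{"travel":[0.002,-0.002,0.007],"turn":[0,0,0],"jaw":0},{"travel":[0,0,0.007],"turn":[0,0,0],"jaw":0},{"travel":[0,0,0],"turn":[0,0,0],"jaw":0},{"travel":[0,0,0],"turn":[0,0,0],"jaw":0}]'; python3 go.py .613 .056 .066
python3 - <<'E'
from h import *
from cell import grab_frame
f=grab_frame('side')
cv2.imwrite('pics/pt2.png',cv2.resize(f['color'][160:230,200:280,::-1],None,fx=8,fy=8,interpolation=cv2.INTER_CUBIC))
E
```

```text
clock: 8.45
position: [0.614, 0.0556, 0.0669]
eef_rot: [0.406, 3.109, -0.002]
contact_force: [0.1, -0.5, 0.4]
gripper_width: 0.002
pos [0.614  0.0556 0.0669] delta tool [0.0011 0.0002 0.0009] tilt turn deg [-0.02  0.38  0.  ] F [ 0.1  -0.46  0.45] q [-0.25  0.67  0.12  1.79 -0.12  0.69  1.25] t 8.45
```

View pics/pt2.png

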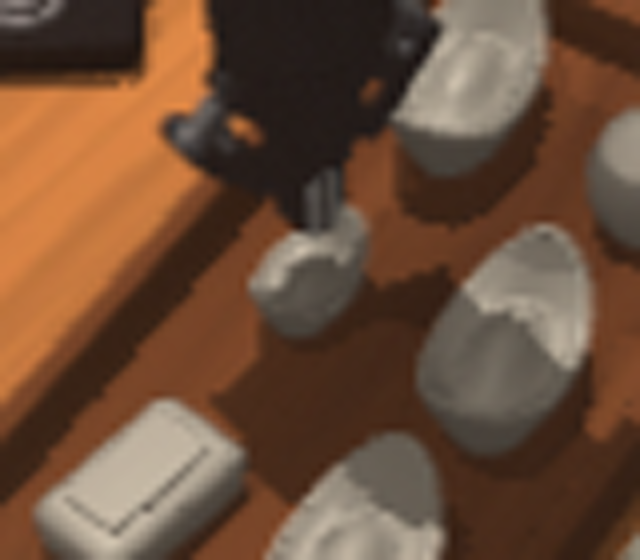

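The fingertips are over the middle of the boat, 21 mm above its ends and clear of everything. Now I hold.

```bash
python3 -m creep '[{"travel":[0,0,0],"turn":[0,0,0],"jaw":0},{"travel":[0,0,0],"turn":[0,0,0],"jaw":0},{"travel":[0,0,0],"turn":[0,0,0],"jaw":0},{"travel":[0,0,0],"turn":[0,0,0],"jaw":0},{"travel":[0,0,0],"turn":[0,0,0],"jaw":0},{"travel":[0,0,0],"turn":[0,0,0],"jaw":0},{"travel":[0,0,0],"turn":[0,0,0],"jaw":0},{"travel":[0,0,0],"turn":[0,0,0],"jaw":0},{"travel":[0,0,0],"turn":[0,0,0],"jaw":0},{"travel":[0,0,0],"turn":[0,0,0],"jaw":0},{"travel":[0,0,0],"turn":[0,0,0],"jaw":0},{"travel":[0,0,0],"turn":[0,0,0],"jaw":0}]'; python3 go.py .613 .056 .066
```

```text
clock: 9.7
position: [0.6143, 0.0557, 0.0675]
eef_rot: [0.405, 3.108, -0.001]
contact_force: [0.5, 0.3, -0.3]
gripper_width: -0.003
pos [0.6143 0.0557 0.0675] delta tool [ 0.0014 -0.0001  0.0014] tilt turn deg [ 0.    0.42 -0.  ] F [ 0.51  0.29 -0.33] q [-0.25  0.67  0.12  1.79 -0.12  0.69  1.25] t 9.7
```

Drift is negligible, so I'll keep holding well past three seconds.

```bash
python3 -m creep '[{"travel":[0,0,0],"turn":[0,0,0],"jaw":0},{"travel":[0,0,0],"turn":[0,0,0],"jaw":0},{"travel":[0,0,0],"turn":[0,0,0],"jaw":0},{"travel":[0,0,0],"turn":[0,0,0],"jaw":0},{"travel":[0,0,0],"turn":[0,0,0],"jaw":0},{"travel":[0,0,0],"turn":[0,0,0],"jaw":0},{"travel":[0,0,0],"turn":[0,0,0],"jaw":0},{"travel":[0,0,0],"turn":[0,0,0],"jaw":0},{"travel":[0,0,0],"turn":[0,0,0],"jaw":0},{"travel":[0,0,0],"turn":[0,0,0],"jaw":0},{"travel":[0,0,0],"turn":[0,0,0],"jaw":0},{"travel":[0,0,0],"turn":[0,0,0],"jaw":0}]'
python3 -m creep '[{"travel":[0,0,0],"turn":[0,0,0],"jaw":0},{"travel":[0,0,0],"turn":[0,0,0],"jaw":0},{"travel":[0,0,0],"turn":[0,0,0],"jaw":0},{"travel":[0,0,0],"turn":[0,0,0],"jaw":0},{"travel":[0,0,0],"turn":[0,0,0],"jaw":0},{"travel":[0,0,0],"turn":[0,0,0],"jaw":0},{"travel":[0,0,0],"turn":[0,0,0],"jaw":0},{"travel":[0,0,0],"turn":[0,0,0],"jaw":0},{"travel":[0,0,0],"turn":[0,0,0],"jaw":0},{"travel":[0,0,0],"turn":[0,0,0],"jaw":0},{"travel":[0,0,0],"turn":[0,0,0],"jaw":0},{"travel":[0,0,0],"turn":[0,0,0],"jaw":0}]'
python3 go.py .613 .056 .066
python3 - <<'E'
from h import *
from cell import grab_frame
f=grab_frame('side');cv2.imwrite('pics/end.png',f['color'][:,:,::-1])
E
```

```text
clock: 10.9
position: [0.6143, 0.0557, 0.0674]
eef_rot: [0.405, 3.108, -0.001]
contact_force: [0.2, -0.3, 0.4]
gripper_width: 0.002
clock: 12.1
position: [0.6144, 0.0557, 0.0675]
eef_rot: [0.405, 3.108, -0.001]
contact_force: [-0.5, -0.2, 0.6]
gripper_width: -0.002
pos [0.6144 0.0557 0.0675] delta tool [ 0.0014 -0.      0.0014] tilt turn deg [-0.    0.42  0.  ] F [-0.47 -0.23  0.58] q [-0.25  0.67  0.12  1.79 -0.12  0.69  1.25] t 12.1
```

View pics/end.png

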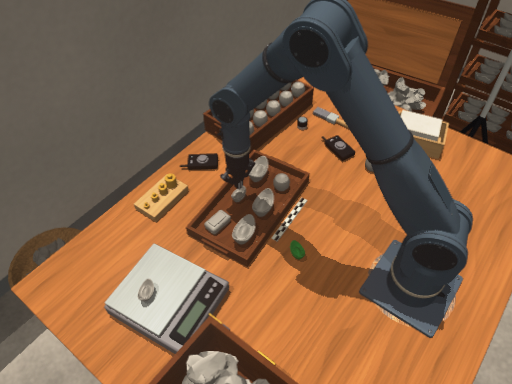

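The fingers are still over the small boat at (239,188), and everything that can be seen is where it was, including the remote at (340,147). Handing in.

```bash
python3 -c "
from cell import arm
print(arm.finish_job())"
```

```text
the job is handed in; nothing more can be done
None
```

I pressed the near remote's button fully down and let it spring back, then pointed at the small silver boat in the tray. I handed the job in while still pointing.

- **Button:** the press bottomed out at z = 0.030 m, 5 mm below rest, with 16 N on the tool. A side-view crop afterwards showed the button up again and the remote in the same place.
- **Pointing:** the closed fingertips were at (0.614, 0.056, 0.0675), about 21 mm above the boat's raised ends. They held there for over 3.6 s with less than 1 mm of drift and no contact force beyond sensor noise. The job finished at about 12 s of the 40 s allowed.
- **Disagreements:** the top and side views of the boat differed by about 1–3 mm at the boat's outline and about 6 mm at its hand-picked dome. I used roughly the mean of the outline values. The button blob measured 43 mm against 32 mm given, because it included the collar, but the side view confirmed its centre to about 1 mm.
- **Not checked:** in the last side view everything visible looked unmoved, but the arm nearly hid the loose drum and I took no final top view.

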